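Pop the strain viewer's sample hatch

TASK

Open the sample hatch of the grey strain viewer so that a finished glass joint can be checked: with the fingertips, press the green pad on the white hatch down once until its push latch lets go, then back off and let the hatch pop up by itself. Make sure that it stays wide open, then leave it alone and move clear. Do not push the popped hatch shut again, do not lift or shove the viewer, and leave the beaker, jar, tray and caliper where they are.

Things in the scene. Friction and masses are not known exactly. Their poses are not given: they have to be found in the camera images.
- viewer: Grey bench strain viewer, a loose box of 170 (its x) by 150 (its y) by 75 mm high, about 2 kg, standing on the bench; origin at the centre of its underside, z up. Its front (-x) faces roughly towards the robot. The white hatch, 96 by 130 mm, lies flush in its top, hinged along y at x = +22 mm, free edge at x = -74 mm. Behind the hinge stands a black eyepiece (42 mm wide, 28 mm above the top, centred at x = +56, y = +30 mm).
- hatch_pad (a point): Centre of the top face of the round green press pad on the hatch: 30 mm across, 7 mm proud of the hatch. With the hatch shut it is 82 mm above the bench, at x = -52 mm, y = 0 in the viewer's frame (74 mm from the hinge, 22 mm from the free edge). It moves with the hatch.
- hatch (a joint): Hatch angle in rad: 0 shut and latched; negative while pressed in (the stop, -0.054, is 4 mm of pad travel; 3 mm or more surely lets the latch go); 0.95 fully open (the pad then about 60 mm higher). Pressing takes about 5 N. Once let go, a spring swings the hatch up as the finger withdraws, within about 1.5 s, against a soft damper, and holds it at 0.95.
- stay (a joint): Angle in rad of a thin brass stay arm, 48 by 4 by 6 mm, in the left (+y) wall of the viewer, on the hatch's hinge line. 0 at the start; the opening hatch carries it up, and by friction it stays at the widest angle reached, so it tells whether the hatch has been open. Not to be touched.
- beaker: Open glass beaker, bystander, 64 mm across, 75 mm high; origin at the centre of its underside.
- jar: Amber glass jar with black cap, bystander, 54 mm across, 65 mm high; origin at the centre of its underside.
- blue_tray: Blue open plastic tray, bystander, 75 by 55 by 35 mm high; origin at the centre of its underside.
- caliper: Steel caliper lying flat, bystander, 150 mm long (its x), jaws reaching 55 mm to its +y, up to 9 mm high; origin on the bench at mid-beam.
Mind the look-alikes: they are no part of the job. There is more than one size of the viewer; the one meant has the size given above.

How it is judged (in metres and radians):
On the way, in this order (a step that is already met when the one before it is completed fails the run):
1. the fingers press the hatch in to its latch point (value of joint hatch below -0.018 rad and contact force between the fingers and hatch above 1 N), for 0.05 s.
2. the hatch has popped wide open and stays so, untouched (value of joint hatch above 0.75 rad and contact force between each of the arm, the fingers and hatch below 0.2 N), for 1 s.
At the end, for the whole second after the job is handed in: The hatch stands open (over 0.75 rad of 0.95) and still, nothing touching it; the viewer stands level within 20 mm of its start; beaker, jar, tray and caliper are within 20 mm of their starts and not tipped (value of joint hatch above 0.75 rad and velocity of joint hatch between -0.1 and 0.1 rad/s and distance of each of viewer, beaker, jar, blue_tray, caliper from where it was at the start of the episode below 0.02 m and angle between viewer's own z axis and vertical below 0.05 rad and linear speed of viewer below 0.02 m/s and angle between each of beaker, jar, blue_tray, caliper's own z axis and vertical below 0.2 rad).
It fails at once if the hatch is pushed shut again after it popped (back below 0.15 rad after more than 0.3) (value of joint stay above 0.3 rad and value of joint hatch below 0.15 rad).
It fails at once if the viewer is lifted (over 8 mm), tipped or shoved more than 20 mm (height (world z) of viewer above 0.008 m or angle between viewer's own z axis and vertical above 0.1 rad or distance of viewer from where it was at the start of the episode above 0.02 m).
It fails at once if a bystander is moved more than 20 mm or lifted (distance of any of beaker, jar, blue_tray, caliper from where it was at the start of the episode above 0.02 m).
It also fails if it takes over 32 s, if anything falls off the work surface, if the arm or the gripper's body presses on something with over 40 N, if the wrist force passes 120 N, or if a joint passes its speed limit or range.

ROBOT

A 6-joint arm with a two-finger parallel gripper is mounted at the origin on the work surface. World frame = base frame: x ahead of the robot, y to its left, z up, the work surface at z = 0. Lengths are in m, angles in degrees, forces in N, time in s.
With the tool pointing down it reaches from about 0.375 to 0.9 m from the base axis. Payload 3.1 kg.
Tool frame: the origin (TCP) lies on the centre line of the jaws, within the pads' length; the fingertips stand 19 mm ahead of it and the grasp point (between the pads) is the TCP; z points along the fingers, y is the direction in which the jaws open and shut (so a half turn about z gives the same grasp; the last joint's range is limited). The gripper opens to 87 mm and grips with 3 to 60 N. Pads are 19 mm wide; open, the fingers measure 117 mm over their backs; the gripper's body (75 mm by 190 mm) begins 51 mm behind the grasp point.
Start: joints at [65.403, 30.224, 82.088, -0, 67.689, -10.227], TCP at [0.155, 0.605, 0.242] pointing down, gripper open.
Joint ranges: [-176.69, 176.69], [-43.24, 126.21], [12.49, 139.97], [-82, 262], [0, 151.66], [-163.58, 163.58]. Speed limits (degrees/s): [159.86, 159.86, 180, 180, 180, 180].

INTERFACE

Orientations are given as a 3x3 rotation matrix whose columns are the frame's x, y, z axes.
In Python, from rig import bot gives the robot as it stands.
- The arm moves only by the tool carry_out, never from a script. Its argument "targets" is a list of rows, each a list of 6 numbers: the shift along the tool's x, y, z each as a share of 200 mm, from -1 to 1, then the turn, a rotation vector about the tool's x, y, z each as a share of pi/2 rad, from -1 to 1. In form: [[dx, dy, dz, ax, ay, az], ...]. A call has 1 to 20 rows; each row is the pose to reach, as a shift and turn from the pose measured when the call began, along the tool's axes at that moment; what a row does not reach only later rows make up. A row lasts 1/8 s, in which the tool goes at most 62.5 mm and 10.7 degrees, less where a joint would pass 70% of its speed; a pose out of reach is approached as far as the arm can. A call with a number of a shift or a turn outside -1 to 1 is refused whole. A call with a gripper value outside its range is refused whole. "jaw" is the gripper's target within -1 to 1 (fully open at 1, half-way at 0, shut at -1), set as the call begins (left out, the last holds). The fingers move at their own pace and stop on an object; the grip force is fixed at half the most. Time passes only in rows, so rows that repeat a pose let the fingers close. It gives the time, the measured TCP pose, the force and the opening at its end, in the units of the state.
- bot.read_state(): the state, without advancing time (a new reading comes with each control period).
- bot.capture(name): name is "scene" or "top"; returns the picture (480x640x3 uint8, blue, green, red); there is no depth.
- bot.camera_info(name): a dict with "camera_matrix" (3x3 intrinsics, pixels), "k1" (the pictures are not rectified: a ray, as slopes to the right and down, at radius r is drawn at 1 + k1 r^2 times it, then the intrinsics apply), "view" (4x4, takes a point from world to camera coordinates). Camera axes: x right, y down, z forward; pixel columns grow to the right and rows downward; lengths in m; the calibration is good to about 2 mm. A picture is of the moment at which its call begins. camera_info takes no time and is no camera call.
- bot.hand_in(): hands the job in, once; it reports no verdict.
The state is a dict: "time_s": time; "joint_positions": joint angles; "qvel": joint speeds; "tau": joint torques, N m; "position": TCP position; "tcp_rot": TCP orientation; "force": force on the tool from outside, world axes, zero at the start; "moment": the same for the moment, N m; "opening": opening from 0.0 (shut) to 1.0 (fully open).
Only numpy, scipy, OpenCV 4.12 (cv2) and the standard library are available. Lean on these libraries where they do the work, as an engineer would, in place of code of your own. Each camera call takes 0.05 s, during which the arm holds its last target.

## Working session

There is one attempt and no reset: what is moved stays moved. The work goes in short steps, Python scripts to look and compute and a tool call to move; the robot and the scene stay as the last step left them, time stands still between calls to the robot, and variables do not carry over. Pictures are saved under pics/ and viewed, and the job is handed in when it is done.

Besides the shell and the picture viewer there is one more tool, called after "Request:" as name(argument=value, ...) on one line, values as JSON. carry_out: Moves the arm, as the interface text tells. Shift numbers are shares of 200 mm and turn numbers shares of pi/2 rad, none past 1 either way. Its arguments: {"type":"object","properties":{"targets":{"type":"array"},"jaw":{"type":"number"}},"required":["targets"]}

```bash
ls; mkdir -p pics
python3 - <<'E'
from rig import bot
import cv2
print(bot.read_state())
for n in("scene","top"):
    cv2.imwrite(f"pics/{n}0.png",bot.capture(n)); print(n,bot.camera_info(n))
E
```

```text
pics
{'time_s': 0.0, 'joint_positions': array([ 6.54018981e+01,  3.02797012e+01,  8.21558648e+01, -2.49588216e-03,
        6.76894753e+01, -1.02258068e+01]), 'qvel': array([ 1.78382128e-03, -6.62419372e-05,  1.02910988e-01, -8.54353474e-02,
        4.27128117e-02, -2.06358622e-03]), 'tau': array([-1.84423741e-03, -4.40039241e+01, -1.76590419e+01,  6.30018348e-02,
        5.80154860e-02, -1.72903806e-04]), 'position': array([0.154813  , 0.60480901, 0.24056661]), 'tcp_rot': array([[-9.68707264e-01,  2.48204507e-01, -8.71774175e-04],
       [ 2.48205794e-01,  9.68705259e-01, -2.00110414e-03],
       [ 3.47809163e-04, -2.15486351e-03, -9.99997618e-01]]), 'force': array([ 0.13907479,  0.16816616, -0.45230328]), 'moment': array([ 0.01763104, -0.02176643,  0.01079033]), 'opening': 0.9966830212469248}
scene {'camera_matrix': array([[624.60963839,   0.        , 329.56341637],
       [  0.        , 624.60963839, 237.66961407],
       [  0.        ,   0.        ,   1.        ]]), 'k1': 0.0678036926146292, 'view': array([[ 0.68783598,  0.72564763,  0.01780949, -0.45842817],
       [ 0.46922834, -0.42579055, -0.77364538, -0.18061019],
       [-0.55381082,  0.54049784, -0.6333685 ,  1.39501855],
       [ 0.        ,  0.        ,  0.        ,  1.        ]])}
top {'camera_matrix': array([[460.25652411,   0.        , 322.02878728],
       [  0.        , 460.25652411, 231.76187797],
       [  0.        ,   0.        ,   1.        ]]), 'k1': 0.0001285643253984821, 'view': array([[-0.00105558, -0.99979573, -0.02018382,  0.07063979],
       [-0.98871234,  0.00406744, -0.14977102,  0.60510437],
       [ 0.14982252,  0.0197979 , -0.98851467,  0.74798991],
       [ 0.        ,  0.        ,  0.        ,  1.        ]])}
```

View pics/scene0.png

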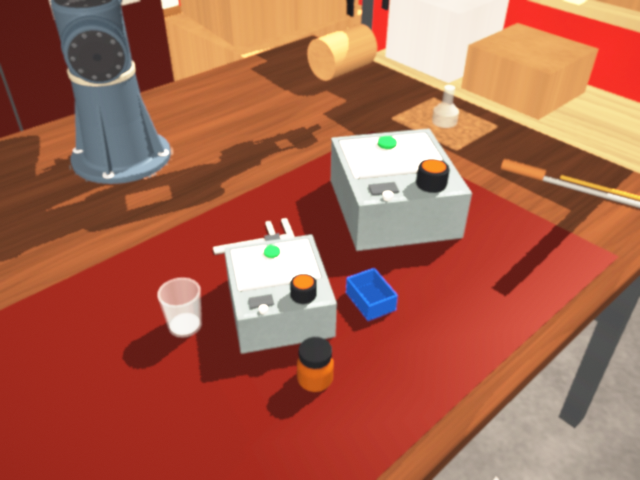

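View pics/top0.png

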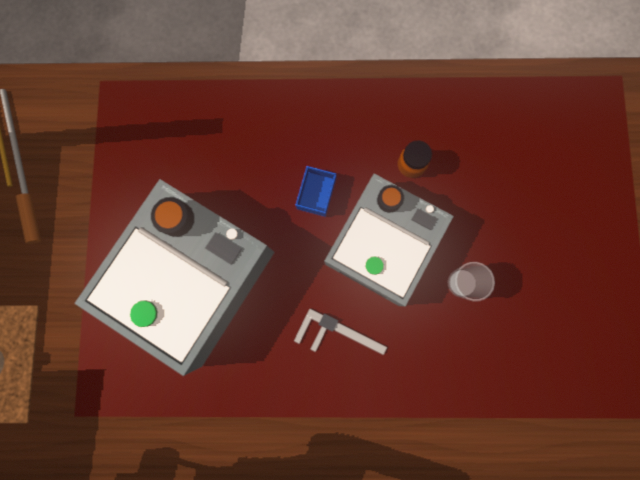

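Scene view: there are two viewers, a small one with its pad at (272,251) and a large one at (387,142). Top view: small pad at (375,265), large pad at (144,313). Those two are the only candidates, and I'll choose by measured size.

```bash
cat > h.py <<'E'
import numpy as np, cv2
from rig import bot
def ray(n,uv):
    c=bot.camera_info(n); K=c["camera_matrix"];V=c["view"]
    d=np.array([(uv[0]-K[0,2])/K[0,0],(uv[1]-K[1,2])/K[1,1]])
    s=d.copy()
    for _ in range(20): s=d/(1+c["k1"]*(s@s))
    R=V[:3,:3]; return -R.T@V[:3,3], R.T@np.array([*s,1])
def onz(n,uv,z):
    o,d=ray(n,uv); return o+d*(z-o[2])/d[2]
def tri(u1,u2):
    o1,d1=ray("scene",u1);o2,d2=ray("top",u2)
    t=np.linalg.lstsq(np.c_[d1,-d2],o2-o1,rcond=None)[0]
    p,q=o1+t[0]*d1,o2+t[1]*d2
    return (p+q)/2,np.linalg.norm(p-q)
def blobs(img,lo,hi,amin):
    m=cv2.inRange(cv2.cvtColor(img,cv2.COLOR_BGR2HSV),lo,hi)
    return [c for c in cv2.findContours(m,cv2.RETR_EXTERNAL,cv2.CHAIN_APPROX_NONE)[0] if cv2.contourArea(c)>amin]
def cen(c):
    m=cv2.moments(c);return np.array([m["m10"],m["m01"]])/m["m00"]
E
python3 - <<'E'
from h import *
I={n:cv2.imread(f"pics/{n}0.png") for n in("scene","top")}
g={n:[(cen(c).round(1),cv2.contourArea(c)) for c in blobs(I[n],(45,120,60),(80,255,255),30)] for n in I}
print(g)
S=sorted(g["scene"],key=lambda a:a[0][0]);T=sorted(g["top"],key=lambda a:-a[0][0])
for s,t in zip(S,T):print("pad",tri(s[0],t[0]),onz("top",t[0],.082),onz("scene",s[0],.082))
w=blobs(I["top"],(0,0,190),(180,60,255),1500)
for c in w:
    r=cv2.minAreaRect(c);b=cv2.boxPoints(r)
    for z in (.075,):
        P=np.array([onz("top",p,z) for p in b]);print(b.round(1).tolist());print(P.round(4).tolist(),[np.linalg.norm(P[i]-P[i-1]).round(4) for i in range(4)])
x=I["top"][160:320,310:510];cv2.imwrite("pics/crop.png",cv2.resize(x,None,fx=4,fy=3.75*4/3.75,interpolation=cv2.INTER_CUBIC)[:600])
E
```

```text
{'scene': [(array([271.2, 251.1]), 123.5), (array([386.6, 142.1]), 155.5)], 'top': [(array([142.9, 313.5]), 456.0), (array([374.1, 265.3]), 181.0)]}
pad (array([ 0.54404821, -0.01753035,  0.07744993]), np.float64(0.002218844746867134)) [ 0.54438406 -0.01623755  0.082     ] [ 0.54757727 -0.0216158   0.082     ]
pad (array([0.46703458, 0.34632184, 0.10753674]), np.float64(0.0033712170375716295)) [0.46742092 0.35813787 0.082     ] [0.43853557 0.37785374 0.082     ]
[[86.80000305175781, 299.29998779296875], [136.10000610351562, 224.8000030517578], [230.5, 287.29998779296875], [181.1999969482422, 361.79998779296875]]
[[0.4903, 0.4552, 0.075], [0.614, 0.3809, 0.075], [0.5095, 0.2187, 0.075], [0.391, 0.2947, 0.075]] [np.float64(0.1887), np.float64(0.1443), np.float64(0.193), np.float64(0.1408)]
[[332.20001220703125, 258.20001220703125], [360.79998779296875, 206.3000030517578], [431.0, 244.89999389648438], [402.5, 296.79998779296875]]
[[0.5568, 0.0517, 0.075], [0.6438, 0.0036, 0.075], [0.5783, -0.111, 0.075], [0.4937, -0.0619, 0.075]] [np.float64(0.13), np.float64(0.0994), np.float64(0.132), np.float64(0.0979)]
```

View pics/crop.png

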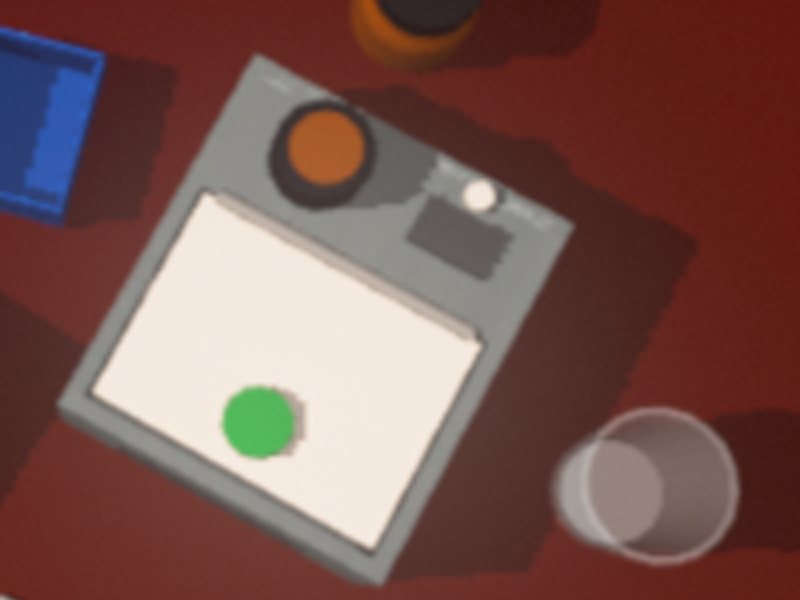

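The small viewer's hatch measures about 98×131 mm, which matches the given size; the large one is about 142×190. The crop confirms it: green pad near top-view (374,265), with the eyepiece behind the hinge. The pad is at about (0.5445, -0.017), and my two estimates agree. Next I traverse at the present height with the jaws shutting.

Request:
carry_out(targets=[[-0.44,-0.42,0,0,0,0],[-0.88,-0.84,0,0,0,0],[-0.88,-0.84,0,0,0,0],[-0.88,-0.84,0,0,0,0],[-0.88,-0.84,0,0,0,0],[-0.88,-0.84,0,0,0,0]], jaw=-1)

```text
time_s: 0.85
position: [0.2836, 0.3987, 0.2409]
tcp_rot: [[-0.968, 0.249, -0.001], [0.249, 0.968, -0.001], [0.001, -0.001, -1.0]]
force: [-0.7, 0.5, 0.5]
opening: 0.399
```

Request:
carry_out(targets=[[-0.44,-0.42,0,0,0,0],[-0.88,-0.84,0,0,0,0],[-0.88,-0.84,0,0,0,0],[-0.88,-0.84,0,0,0,0],[-0.88,-0.84,0,0,0,0],[-0.88,-0.84,0,0,0,0]])

```text
time_s: 1.6
position: [0.4117, 0.1934, 0.2408]
tcp_rot: [[-0.969, 0.248, -0.002], [0.248, 0.969, -0.001], [0.002, -0.001, -1.0]]
force: [-0.8, 1.3, -0.5]
opening: 0.005
```

Request:
carry_out(targets=[[-0.45,-0.43,0,0,0,0],[-0.9,-0.855,0,0,0,0],[-0.9,-0.855,0,0,0,0],[-0.9,-0.855,0,0,0,0],[-0.9,-0.855,0.25,0,0,0],[-0.9,-0.855,0.5,0,0,0],[-0.9,-0.855,0.5,0,0,0],[-0.9,-0.855,0.5,0,0,0],[-0.9,-0.855,0.5,0,0,0]])

```text
time_s: 2.72
position: [0.5451, -0.0164, 0.1429]
tcp_rot: [[-0.969, 0.247, 0.002], [0.247, 0.969, -0.002], [-0.003, -0.001, -1.0]]
force: [0.4, 0.4, 0.3]
opening: 0.002
```

Run:
```python
from h import *
s=bot.read_state();print(s["position"],s["tcp_rot"],s["force"])
I=bot.capture("scene");cv2.imwrite("pics/s1.png",cv2.resize(I[150:370,180:420],None,fx=2.7,fy=2.7))
```

```text
[ 0.54505745 -0.01638753  0.14294795] [[-0.96912417  0.24656076  0.0024758 ]
 [ 0.24655695  0.96912673 -0.00174873]
 [-0.00283053 -0.00108431 -0.99999541]] [0.40343606 0.38020771 0.26711971]
```

View pics/s1.png

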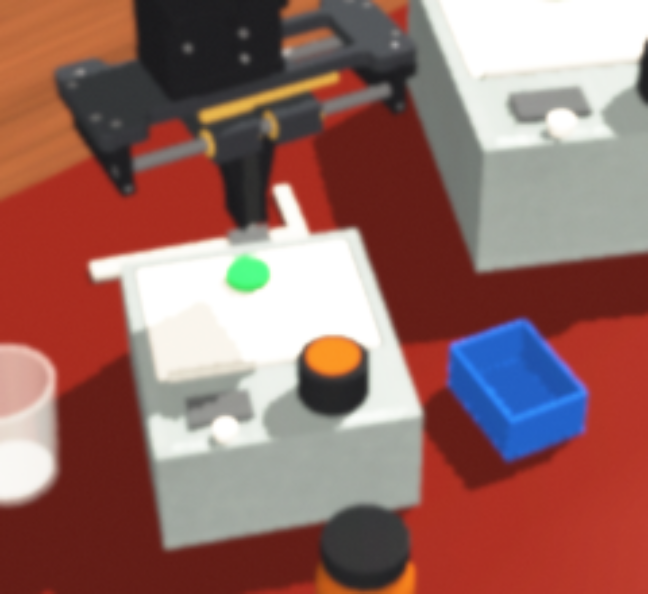

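The shut fingertips, at (250,238) in the crop, stand right above the green pad at (248,272), with about 42 mm to go. I descend to just above the pad.

Request:
carry_out(targets=[[0,0,0.1,0,0,0],[0,0,0.19,0,0,0],[0,0,0.19,0,0,0],[0,0,0.19,0,0,0]])

```text
time_s: 3.28
position: [0.5458, -0.0168, 0.1061]
tcp_rot: [[-0.969, 0.247, 0.005], [0.247, 0.969, -0.002], [-0.005, -0.001, -1.0]]
force: [0.8, -0.6, 0.0]
opening: 0.004
```

Request:
carry_out(targets=[[0,0,0.025,0,0,0],[0,0,0.035,0,0,0],[0,0,0.042,0,0,0],[0,0,0.045,0,0,0],[0,0,0.045,0,0,0]])

```text
time_s: 3.9
position: [0.5464, -0.0169, 0.0978]
tcp_rot: [[-0.969, 0.247, 0.006], [0.247, 0.969, -0.002], [-0.006, -0.001, -1.0]]
force: [-0.1, 0.4, 4.4]
opening: 0.004
```

3.2 mm of travel at 4.4 N. I press slightly deeper for margin, then back off straight up.

Request:
carry_out(targets=[[0,0,0.006,0,0,0],[0,0,0.006,0,0,0]])

```text
time_s: 4.15
position: [0.5465, -0.0168, 0.0976]
tcp_rot: [[-0.969, 0.247, 0.007], [0.247, 0.969, -0.003], [-0.007, -0.001, -1.0]]
force: [-1.8, 0.5, 8.6]
opening: 0.004
```

Request:
carry_out(targets=[[0,0,-0.1,0,0,0],[0,0,-0.35,0,0,0],[0,0,-0.65,0,0,0],[0,0,-0.95,0,0,0],[0,0,-0.95,0,0,0],[0,0,-0.95,0,0,0]])

```text
time_s: 4.9
position: [0.5444, -0.0162, 0.287]
tcp_rot: [[-0.969, 0.247, 0.005], [0.247, 0.969, -0.002], [-0.006, -0.001, -1.0]]
force: [0.5, 0.2, -0.6]
opening: 0.006
```

Run:
```python
from h import *
I=bot.capture("scene");cv2.imwrite("pics/s2.png",cv2.resize(I[150:370,180:420],None,fx=2.7,fy=2.7))
```

```text
(no output)
```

View pics/s2.png

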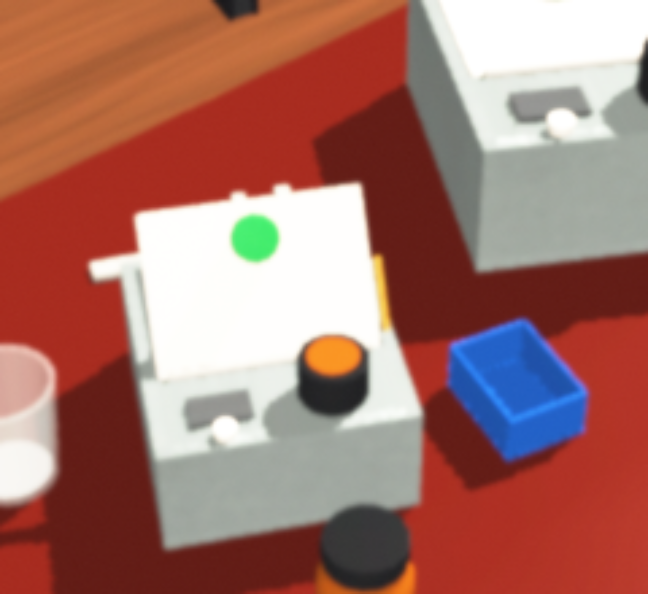

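The hatch is opening: the pad has risen to crop (255,238) and the brass stay is lifted at (381,290). I move clear and wait.

Request:
carry_out(targets=[[0.3,0.3,0,0,0,0],[0.6,0.6,0,0,0,0],[0.9,0.85,0,0,0,0],[0.9,0.85,0,0,0,0],[0.9,0.85,0,0,0,0],[0.9,0.85,0,0,0,0],[0.9,0.85,0,0,0,0],[0.9,0.85,0,0,0,0],[0.9,0.85,0,0,0,0],[0.9,0.85,0,0,0,0],[0.9,0.85,0,0,0,0],[0.9,0.85,0,0,0,0],[0.9,0.85,0,0,0,0],[0.9,0.85,0,0,0,0],[0.9,0.85,0,0,0,0],[0.9,0.85,0,0,0,0],[0.9,0.85,0,0,0,0],[0.9,0.85,0,0,0,0]])

```text
time_s: 7.2
position: [0.4115, 0.1931, 0.2853]
tcp_rot: [[-0.969, 0.247, 0.003], [0.247, 0.969, -0.002], [-0.004, -0.001, -1.0]]
force: [-0.2, 0.3, -0.4]
opening: 0.01
```

```bash
cat > chk.py <<'E'
from h import *
import sys
k=sys.argv[1]
I={n:bot.capture(n) for n in("scene","top")}
for n in I: cv2.imwrite(f"pics/{n}{k}.png",I[n])
a={n:[cen(c) for c in blobs(I[n],(45,120,60),(80,255,255),30)] for n in I}
print(a)
s=[p for p in a["scene"] if p[0]<330][0]; t=[p for p in a["top"] if p[0]>250][0]
print(tri(s,t), bot.read_state()["time_s"])
E
python3 chk.py 3
```

```text
{'scene': [array([273.96632124, 237.77633851]), array([386.64844587, 142.12433012])], 'top': [array([143.09630503, 313.72209119]), array([387.05555556, 242.84541063])]}
(array([ 0.57380243, -0.03301164,  0.13257219]), np.float64(0.002864740574530104)) 7.3
```

View pics/scene3.png

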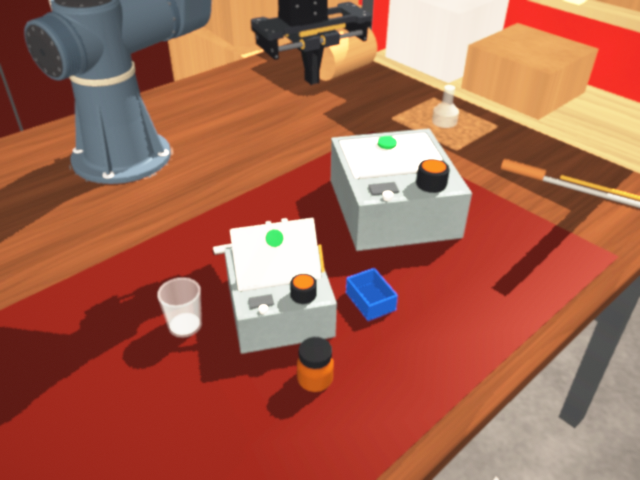

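View pics/top3.png

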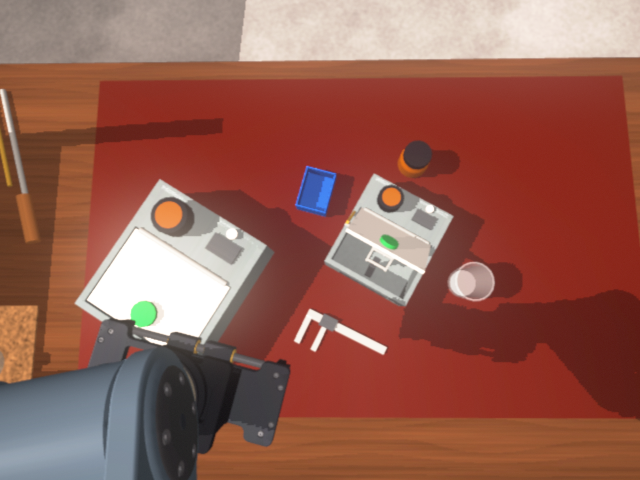

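Top view: the hatch stands open, showing the inside at (378,262), with pad (387,243) edge-on. The beaker, jar, tray and caliper look unmoved. Triangulation puts the pad about 55 mm higher and 34 mm back, an angle of about 0.9 rad. I wait once more and compare, to be sure it holds.

Request:
carry_out(targets=[[0,0,0,0,0,0],[0,0,0,0,0,0],[0,0,0,0,0,0],[0,0,0,0,0,0],[0,0,0,0,0,0],[0,0,0,0,0,0],[0,0,0,0,0,0],[0,0,0,0,0,0],[0,0,0,0,0,0],[0,0,0,0,0,0],[0,0,0,0,0,0],[0,0,0,0,0,0],[0,0,0,0,0,0],[0,0,0,0,0,0],[0,0,0,0,0,0],[0,0,0,0,0,0]])

```text
time_s: 9.3
position: [0.4115, 0.1931, 0.2853]
tcp_rot: [[-0.969, 0.247, 0.003], [0.247, 0.969, -0.002], [-0.003, -0.001, -1.0]]
force: [-0.2, -0.2, -0.1]
opening: -0.0
```

```bash
python3 chk.py 4
python3 - <<'E'
import cv2,numpy as np
for k in("3",):
    for n in("scene","top"):
        d=cv2.absdiff(cv2.imread(f"pics/{n}{k}.png"),cv2.imread(f"pics/{n}4.png")).max(2)
        print(n,(d>40).sum())
d=cv2.absdiff(cv2.imread("pics/top0.png"),cv2.imread("pics/top4.png")).max(2)
for nm,(x0,x1,y0,y1) in dict(tray=(295,338,165,217),jar=(396,434,140,178),cal=(292,388,308,355),beaker=(446,496,262,300)).items(): print(nm,(d[y0:y1,x0:x1]>60).sum())
E
```

```text
{'scene': [array([273.96614583, 237.73611111]), array([386.63791267, 142.08839191])], 'top': [array([143.10027419, 313.68468468]), array([387.12619048, 242.8547619 ])]}
(array([ 0.57380292, -0.03306819,  0.13268278]), np.float64(0.00277020793326717)) 9.4
scene 0
top 0
tray 562
jar 117
cal 1006
beaker 705
```

The hatch hasn't moved between the last two checks. The bystander patches differ from the start, which is probably moving shadows, so I check their positions.

Run:
```python
import cv2,numpy as np
a,b=[cv2.imread(f"pics/top{k}.png") for k in "04"]
for nm,(x0,x1,y0,y1) in dict(tray=(295,338,165,217),jar=(396,434,140,178),cal=(292,388,308,355),beaker=(446,496,262,300),viewer_back=(365,455,172,232)).items():
    t=cv2.cvtColor(a,6)[y0:y1,x0:x1];s=cv2.cvtColor(b,6)[y0-12:y1+12,x0-12:x1+12]
    r=cv2.minMaxLoc(cv2.matchTemplate(s,t,cv2.TM_CCOEFF_NORMED));print(nm,round(r[1],3),np.array(r[3])-12)
cv2.imwrite("pics/cmp.png",np.hstack([a[130:370,285:505],b[130:370,285:505]]).repeat(1,0))
```

```text
tray 0.981 [0 0]
jar 0.996 [0 0]
cal 0.997 [0 0]
beaker 0.996 [0 0]
viewer_back 0.896 [0 0]
```

View pics/cmp.png

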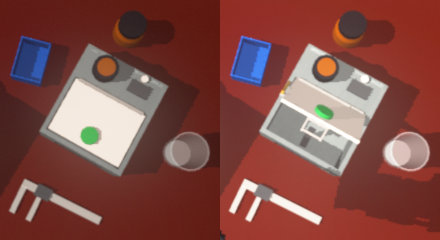

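Nothing shifted (0 px for every bystander and the viewer); the differences are only lighting. Handing in.

```bash
python3 -c "
from rig import bot
print(bot.hand_in())"
```

```text
the job is handed in; nothing more can be done
None
```

The sample hatch of the smaller viewer is open and standing by itself, and the job is handed in. I chose that viewer because its hatch measured about 98 × 131 mm; the look-alike's was about 142 × 190 mm. I pressed the green pad once with shut fingertips, 3.4 mm deep at up to 8.6 N. I then withdrew straight up and moved the arm clear.

**Hatch:** at the last check the pad was about 55 mm higher and 34 mm back, which makes the hatch angle about 0.9 rad. That is slightly under the full 0.95, within the error of the measurement. Two checks about 2 s apart showed no movement, and the brass stay was raised.

**Other objects:** the viewer, beaker, jar, tray and caliper showed no shift in the top view from start to end. A plain picture comparison had flagged changes around the bystanders. Matching their outlines and comparing the pictures side by side showed only lighting and shadow.

The clock stood at about 9.4 s of the allowed 32 s when I handed in.

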